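# Snap the four lid clips of the blue-lidded tub

## Robot

A 6-joint arm with a two-finger parallel gripper is mounted at the origin on the work surface. World frame = base frame: x ahead of the robot, y to its left, z up, the work surface at z = 0. Lengths are in m, angles in rad, forces in N, time in s.
With the tool pointing down it reaches from about 0.3 to 0.875 m from the base axis. Payload 6.4 kg.
Tool frame: the origin (TCP) lies on the centre line of the jaws, within the pads' length; the fingertips stand 17 mm ahead of it and the grasp point (between the pads) lies 2 mm behind it; z points along the fingers, y is the direction in which the jaws open and shut (so a half turn about z gives the same grasp; the last joint's range is limited). The gripper opens to 85 mm and grips with 20 to 120 N. Pads are 22 mm wide; open, the fingers measure 114 mm over their backs; the gripper's body (76 mm by 85 mm) begins 54 mm behind the grasp point. The pads swing forward as they close: fully open they stand 13 mm farther back than shut.
Start: joints at [-1.404, 0.181, 1.607, -0, 1.354, -0.206], TCP at [0.209, -0.536, 0.248] pointing down, gripper open.
Joint ranges: [-2.99, 2.99], [-0.89, 2.07], [0.3, 2.58], [-1.14, 4.28], [0, 2.63], [-3.12, 3.12]. Speed limits (rad/s): [2.57, 2.57, 3.01, 3.14, 3.14, 3.14].

## Interface

Orientations are given as a rotation vector (axis times angle).
In Python, from plant import manip gives the robot as it stands.
- The arm moves only by the tool jog_arm, never from a script. Its argument "steps" is one flat list of numbers, 5 for each row, row after row: the finger opening in mm, from 0 to 85.4, then the shift along the world's x, y, z normalised to -1 to 1, where 1 is 10 cm, then the turn about the world's z normalised to -1 to 1, where 1 is 30 degrees. In form: [jaw, dx, dy, dz, yaw, jaw, dx, dy, dz, yaw, ...]. A call has 1 to 10 rows; each row is the pose to reach, as a shift and turn from the pose commanded when the call began; what a row does not reach only later rows make up. A row lasts 1/12 s, in which the tool goes at most 41.7 mm and 7.16 degrees, less where a joint would pass 70% of its speed; a pose out of reach is approached as far as the arm can. A call with a number of a shift or a turn outside -1 to 1 is refused whole. A call with a gripper value outside its range is refused whole. The fingers move at their own pace and stop on an object; "grip_force" is the grip in N (left out, the last holds). Time passes only in rows, so rows that repeat a pose let the fingers close. It gives the time, the measured TCP pose, the force and the opening at its end, in the units of the state.
- manip.sense(): the state, without advancing time (a new reading comes with each control period).
- manip.grab_frame(name): name is "side" or "top"; returns a dict with "frame" (400x640x3 uint8, red, green, blue), "K" (3x3 intrinsics, pixels), "dist_coeffs" ([k1, k2, p1, p2, k3] as OpenCV has them; the pictures are not rectified), "rvec" (rotation vector, rad) and "tvec" (3), from world to camera coordinates, as OpenCV has them. Camera axes: x right, y down, z forward; pixel columns grow to the right and rows downward; lengths in m; the calibration is good to about 2 mm. A picture is of the moment at which its call begins. There is no depth.
- manip.finish_job(): hands the job in, once; it reports no verdict.
The state is a dict: "time": time; "joints": joint angles; "joint_vel": joint speeds; "tau": joint torques, N m; "eef_pos": TCP position; "orientation": TCP orientation; "wrist_force": force on the tool from outside, world axes, zero at the start; "ft_torque": the same for the moment, N m; "width": finger opening in m.
Only numpy, scipy, OpenCV 4.12 (cv2) and the standard library are available. Lean on these libraries where they do the work, as an engineer would, in place of code of your own. Each camera call takes 0.05 s, during which the arm holds its last target. There are 200 camera calls.

## Task

The tile spacers are packed away: lock the lid of the tub with the blue lid and white clips by flipping down each of its four side clips until it hangs against the side of the tub. Leave the similar tub with the grey lid and orange clips alone, without touching it.

Things in the scene. Friction and masses are not known exactly. Their poses are not given: they have to be found in the camera images.
- tub: Off-white tub with closed ruri blue lid and four white clips, fixed to the shelf, at its left or right, yaw up to 40 deg. Origin: centre of its underside, z up. Body 100 (x) by 130 (y) mm; flat lid 112 by 142 mm, from 80 to 94 mm up. A clip sits mid-side on each lid edge: a rigid flap 40 mm wide along its hinge, 34 mm long outward, 4 mm thick. Hinge axes are level, along the edge, 86 mm up.
- clip_back (a joint): White clip on the tub's +x side, hinge at x = +59 mm in the tub's frame. Angle (rad): 0 flap straight out, level; negative free edge raised; 1.57 hanging straight down (stop). Starts at -0.5 to 0.1. Slight friction (0.02 N m), no spring: it stays where left. A shut gripper coming straight down close beside the lid edge, outside the hinge, swings it down.
- clip_left (a joint): White clip on the tub's +y side, hinge at y = +74 mm in the tub's frame; same flap, friction, start and angle values as clip_back (0 straight out, negative raised, 1.57 hanging straight down).
- clip_front (a joint): White clip on the tub's -x side, hinge at x = -59 mm in the tub's frame; same flap, friction, start and angle values as clip_back (0 straight out, negative raised, 1.57 hanging straight down).
- clip_right (a joint): White clip on the tub's -y side, hinge at y = -74 mm in the tub's frame; same flap, friction, start and angle values as clip_back (0 straight out, negative raised, 1.57 hanging straight down).
- spare_tub: The other tub, to be left alone: same shape and size, origin at the centre of its underside, but a grey lid and four orange clips that stand straight out. Fixed on the other side of the shelf, centres of the tubs at least 300 mm apart.
Not all that is in view belongs to the job. Leave any green or yellow look-alike of the tub alone.

How it is judged:
At the end, for the whole second after the job is handed in: All four white clips of the blue-lidded tub are turned down to more than 1.2 rad (within about 21 degrees of hanging straight down) (value of joint each of clip_back, clip_left, clip_front, clip_right above 1.2 rad); the robot touches nothing.
It fails at once if the robot touches the grey-lidded tub or its clips (more than 1 N) (contact force between spare_tub and the arm above 1 N or contact force between spare_tub and the fingers above 1 N).
It also fails if it takes over 50 s, if anything falls off the work surface, if the arm or the gripper's body presses on something with over 40 N, if the wrist force passes 120 N, or if a joint passes its speed limit or range.

## Working session

There is one attempt and no reset: what is moved stays moved. The work goes in short steps, Python scripts to look and compute and a tool call to move; the robot and the scene stay as the last step left them, time stands still between calls to the robot, and variables do not carry over. Pictures are saved under pics/ and viewed, about 8 in all and at most 12, crops included, and the job is handed in when it is done.

Besides the shell and the picture viewer there is one more tool, called as name(argument=value, ...) on one line, values as JSON. jog_arm: Moves the arm, as the interface text tells. Scaled input: -1 to 1 covers 10 cm each way for a shift and 30 degrees each way for a turn. Its arguments: {"type":"object","properties":{"steps":{"type":"array","items":{"type":"number"}},"grip_force":{"type":"number"}},"required":["steps"]}

```bash
mkdir -p pics; cat > h.py <<'E'
import cv2,numpy as np
from plant import manip
def grab(n,f=None):
    g=manip.grab_frame(n)
    if f: cv2.imwrite('pics/'+f,g['frame'][:,:,::-1])
    return g
def ray(g,uv,z):
    p=cv2.undistortPoints(np.array(uv,float).reshape(-1,1,2),np.array(g['K']),np.array(g['dist_coeffs'])).reshape(-1,2)
    R=cv2.Rodrigues(np.array(g['rvec'],float))[0];t=np.array(g['tvec']).ravel()
    d=np.c_[p,np.ones(len(p))]@R; c=-R.T@t
    return c+d*((z-c[2])/d[:,2])[:,None]
def proj(g,P): return cv2.projectPoints(np.array(P,float),np.array(g['rvec'],float),np.array(g['tvec'],float),np.array(g['K']),np.array(g['dist_coeffs']))[0].reshape(-1,2)
E
python3 - <<'E'
from h import *
a=grab('top','top1.png');b=grab('side','side1.png');print(manip.sense())
for g in(a,b):
    R=cv2.Rodrigues(np.array(g['rvec'],float))[0];print(-R.T@np.array(g['tvec']).ravel())
E
```

```text
{'time': 0.1, 'joints': array([-1.40428800e+00,  1.81482610e-01,  1.60789251e+00,  3.09112123e-05,
        1.35377964e+00, -2.06292002e-01]), 'joint_vel': array([-0.00165053, -0.00113735, -0.00125572,  0.0004819 , -0.00044322,
       -0.0012653 ]), 'tau': array([ 7.37656374e-04, -4.45877230e+01, -3.52239311e+01, -1.96817537e-04,
        4.13246293e-03,  3.11053498e-05]), 'eef_pos': array([ 0.2093814 , -0.53503345,  0.24747278]), 'orientation': array([-3.08564093e+00, -5.81908564e-01, -9.61573393e-05]), 'wrist_force': array([0.1673982 , 0.26439685, 0.18082004]), 'ft_torque': array([ 0.00233987, -0.0093926 , -0.02290499]), 'width': 0.0855398328840597}
[ 0.38676835 -0.006156    1.04413842]
[0.27993816 0.57696854 0.55148052]
```

View pics/top1.png

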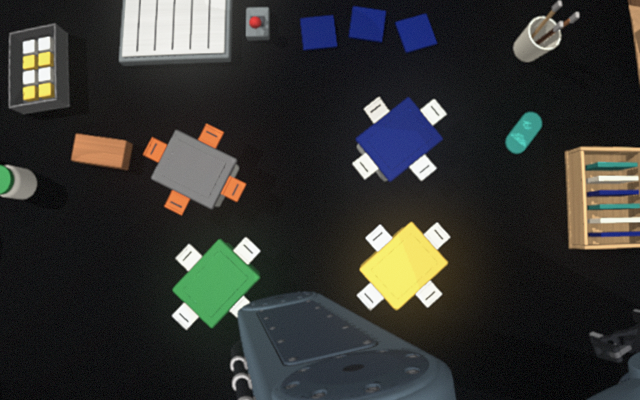

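View pics/side1.png

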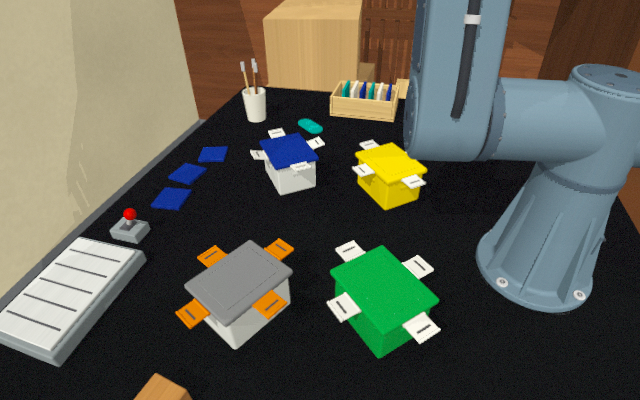

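The top view shows the blue lid at about (399,139) with white clips at (376,110), (433,111), (362,168) and (424,167). The grey tub is at (195,168), with green and yellow look-alikes nearer the robot. The side view agrees. Next I'll measure the lid.

```bash
cat > m.py <<'E'
from h import *
def lid(g,lo=(100,120,40),roi=(330,470,80,200)):
    hsv=cv2.cvtColor(g['frame'],cv2.COLOR_RGB2HSV);m=cv2.inRange(hsv,lo,(130,255,255))
    k=np.zeros_like(m);k[roi[2]:roi[3],roi[0]:roi[1]]=1;m*=k
    c=max(cv2.findContours(m,0,2)[0],key=cv2.contourArea)
    P=ray(g,c.reshape(-1,2),.094)[:,:2]
    return cv2.minAreaRect((P*1000).astype(np.float32)),P
E
python3 - <<'E'
from m import *
g=grab('top');r,P=lid(g);print(r);print(np.round(cv2.boxPoints(r)))
print(np.round(ray(g,[(376,110),(433,111),(362,168),(424,167),(399,139)],.094),3))
print('yellow,green,grey',np.round(ray(g,[(404,265),(216,283),(195,168)],.094),3))
E
```

```text
((570.2593994140625, -177.34405517578125), (113.60478210449219, 142.69534301757812), 38.10753631591797)
[[ 482. -156.]
 [ 570. -269.]
 [ 659. -198.]
 [ 571.  -86.]]
[[ 0.628 -0.132  0.094]
 [ 0.626 -0.248  0.094]
 [ 0.511 -0.102  0.094]
 [ 0.512 -0.226  0.094]
 [ 0.569 -0.177  0.094]]
yellow,green,grey [[ 0.319 -0.182  0.094]
 [ 0.287  0.188  0.094]
 [ 0.515  0.23   0.094]]
```

jog_arm(steps=[0,1,1,0,0.557,0,1,1,0,0.557,0,1,1,0,0.557,0,1,1,0,0.557,0,1,1,0,0.557], grip_force=30)

```text
time: 0.57
eef_pos: [0.3118, -0.4325, 0.248]
orientation: [-2.966, -1.031, -0.002]
wrist_force: [0.6, 0.4, -0.7]
width: 0.0254
```

jog_arm(steps=[0,1,1,0,0,0,1,1,0,0,0,1,1,0,0,0,1,1,0,0])

```text
time: 0.9
eef_pos: [0.4114, -0.333, 0.2482]
orientation: [-2.968, -1.026, -0.002]
wrist_force: [0.2, 0.2, -0.3]
width: 0.0005
```

jog_arm(steps=[0,1,1,-0.5,0,0,1,1,-0.5,0,0,1,1,-0.5,0,0,1,1,-0.5,0,0,1,1,-0.5,0,0,1,1,-0.5,0])

```text
time: 1.4
eef_pos: [0.5095, -0.235, 0.1972]
orientation: [-2.968, -1.027, 0.002]
wrist_force: [0.4, 0.1, 0.4]
width: -0.0002
```

```bash
cat > st.py <<'E'
from h import *
from scipy.spatial.transform import Rotation as R
C=np.array([.570,-.177]);a=np.radians(38.1);X=np.array([np.cos(a),np.sin(a)]);Y=np.array([-X[1],X[0]])
s=manip.sense();p=s['eef_pos'];x=R.from_rotvec(s['orientation']).as_matrix()[:,0]
print(s['time'],p.round(4),'yaw',np.degrees(np.arctan2(x[1],x[0])).round(1),'F',s['wrist_force'].round(1),s['width'].round(4),s['joints'].round(2))
for n,d in dict(back=X*75,front=-X*75,left=Y*90,right=-Y*90).items(): print(n,((C+d/1000-p[:2])*10).round(3))
E
python3 st.py
```

```text
Traceback (most recent call last):
  File "st.py", line 5, in <module>
    print(s['time'],p.round(4),'yaw',np.degrees(np.arctan2(x[1],x[0])).round(1),'F',s['wrist_force'].round(1),s['width'].round(4),s['joints'].round(2))
                                                                                                              ^^^^^^^^^^^^^^^^
AttributeError: 'float' object has no attribute 'round'
```

```bash
sed -i "s/s\['width'\].round(4)/round(s['width'],4)/" st.py; python3 st.py; python3 -c "
from h import *
g=grab('side');cv2.imwrite('pics/s2.png',cv2.resize(g['frame'][90:250,200:440,::-1],None,fx=3,fy=3))"
```

```text
1.4 [ 0.5095 -0.235   0.1972] yaw 38.2 F [0.4 0.1 0.4] -0.0002 [-0.64  0.2   1.69 -0.    1.25  0.26]
back [1.196 1.043]
front [0.015 0.117]
left [0.05  1.288]
right [ 1.161 -0.128]
```

View pics/s2.png

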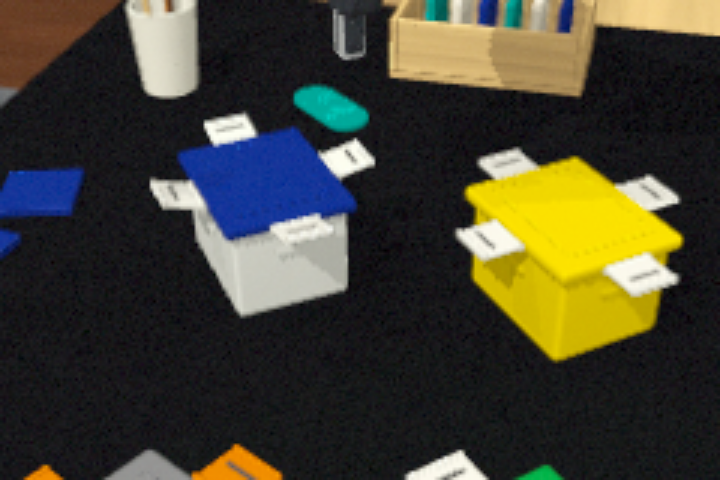

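The crop shows all four white clips near level around the blue lid, with the shut fingertips behind them at (347,35). Now I'll push down the front clip.

jog_arm(steps=[0,0.015,0.117,0,0,0,0.015,0.117,-0.35,0,0,0.015,0.117,-0.6,0,0,0.015,0.117,-0.75,0,0,0.015,0.117,-0.85,0,0,0.015,0.117,-0.93,0,0,0.015,0.117,-1,0,0,0.015,0.117,-1,0])

```text
time: 2.12
eef_pos: [0.5109, -0.2243, 0.0981]
orientation: [2.97, 1.023, 0.0]
wrist_force: [0.1, 0.7, -0.6]
width: 0.0001
```

jog_arm(steps=[0,0,0,-0.08,0,0,0,0,-0.16,0,0,0,0,-0.24,0,0,0,0,-0.3,0,0,0,0,-0.3,0])

```text
time: 2.53
eef_pos: [0.51, -0.223, 0.0665]
orientation: [-2.968, -1.024, 0.002]
wrist_force: [0.6, 0.8, -0.3]
width: 0.0001
```

```bash
python3 st.py; python3 -c "
from h import *
g=grab('side');cv2.imwrite('pics/s3.png',cv2.resize(g['frame'][90:250,200:440,::-1],None,fx=3,fy=3))"
```

```text
2.5333 [ 0.51   -0.223   0.0665] yaw 38.1 F [ 0.6  0.8 -0.3] 0.0001 [-0.63  0.38  1.77  0.    1.    0.28]
back [1.19  0.923]
front [ 0.01  -0.003]
left [0.044 1.168]
right [ 1.155 -0.248]
```

View pics/s3.png

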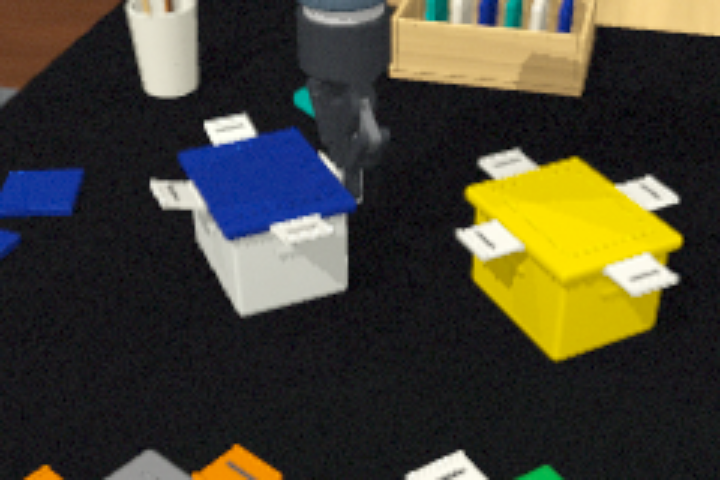

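jog_arm(steps=[0,0,0,-0.06,0,0,0.024,0.018,-0.06,0,0,0.024,0.018,-0.06,0,0,0.024,0.018,-0.06,0])

```text
time: 2.92
eef_pos: [0.5121, -0.2229, 0.0617]
orientation: [2.97, 1.025, -0.005]
wrist_force: [-6.1, -6.4, -4.0]
width: 0.0
```

jog_arm(steps=[0,-0.04,-0.03,0,0,0,-0.04,-0.03,0.4,0,0,-0.04,-0.03,0.8,0,0,-0.04,-0.03,1,0,0,-0.04,-0.03,1,0])

```text
time: 3.33
eef_pos: [0.5126, -0.227, 0.1685]
orientation: [2.962, 1.022, 0.01]
wrist_force: [1.2, -0.5, 0.0]
width: -0.0001
```

```bash
python3 st.py; python3 -c "
from h import *
g=grab('side');cv2.imwrite('pics/s4.png',cv2.resize(g['frame'][90:250,200:440,::-1],None,fx=3,fy=3))"
```

```text
3.3333 [ 0.5126 -0.227   0.1685] yaw 38.1 F [ 1.2 -0.5  0. ] -0.0001 [-0.63  0.23  1.72  0.    1.18  0.28]
back [1.164 0.963]
front [-0.016  0.037]
left [0.019 1.208]
right [ 1.129 -0.208]
```

View pics/s4.png

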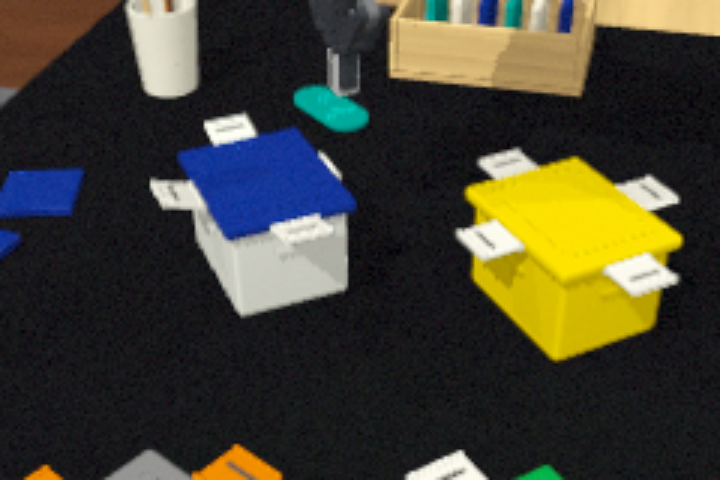

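The front clip is down: it no longer sticks out at (350,158), and the stop pushed back with about 9 N. Next is the back clip.

jog_arm(steps=[0,1,0.83,0,0,0,1,0.83,0,0,0,1,0.83,0,0,0,1,0.83,0,0,0,1,0.83,0,0])

```text
time: 3.8
eef_pos: [0.6099, -0.1395, 0.1603]
orientation: [-2.966, -1.029, 0.002]
wrist_force: [-0.1, -0.4, -0.4]
width: 0.0
```

jog_arm(steps=[0,0.175,0.14,0,0,0,0.175,0.14,0,0,0,0.175,0.14,0,0])

```text
time: 4.05
eef_pos: [0.6258, -0.1281, 0.161]
orientation: [-2.969, -1.025, 0.003]
wrist_force: [-0.2, -0.2, 0.2]
width: -0.0004
```

```bash
python3 st.py
```

```text
4.05 [ 0.6258 -0.1281  0.161 ] yaw 38.1 F [-0.2 -0.2  0.2] -0.0004 [-0.39  0.4   1.51 -0.    1.23  0.52]
back [ 0.032 -0.026]
front [-1.149 -0.951]
left [-1.114  0.22 ]
right [-0.003 -1.197]
```

jog_arm(steps=[0,0.032,-0.026,-0.25,0,0,0.032,-0.026,-0.45,0,0,0.032,-0.026,-0.55,0,0,0.032,-0.026,-0.65,0,0,0.032,-0.026,-0.75,0,0,0.032,-0.026,-0.85,0,0,0.032,-0.026,-0.95,0,0,0.032,-0.026,-1,0,0,0.032,-0.026,-1,0])

```text
time: 4.8
eef_pos: [0.6288, -0.1302, 0.0603]
orientation: [-2.968, -1.024, 0.004]
wrist_force: [0.6, -0.2, -0.0]
width: -0.0003
```

jog_arm(steps=[0,-0.024,-0.018,0,0,0,-0.024,-0.018,0,0,0,-0.024,-0.018,0,0])

```text
time: 5.05
eef_pos: [0.6278, -0.1327, 0.0628]
orientation: [2.969, 1.024, 0.001]
wrist_force: [-0.5, 0.2, 0.2]
width: 0.0001
```

```bash
python3 st.py
```

```text
5.05 [ 0.6278 -0.1327  0.0628] yaw 38.1 F [-0.5  0.2  0.2] 0.0001 [-0.39  0.53  1.55 -0.    1.06  0.51]
back [0.012 0.02 ]
front [-1.168 -0.906]
left [-1.133  0.265]
right [-0.023 -1.151]
```

jog_arm(steps=[0,-0.016,-0.012,0,0,0,-0.016,-0.012,0,0,0,-0.024,-0.018,0,0,0,-0.024,-0.018,0,0])

```text
time: 5.38
eef_pos: [0.6273, -0.1332, 0.0632]
orientation: [2.969, 1.024, 0.008]
wrist_force: [8.6, 5.1, -3.5]
width: -0.0001
```

jog_arm(steps=[0,0.05,0.04,0,0,0,0.05,0.04,0.4,0,0,0.05,0.04,0.8,0,0,0.05,0.04,1,0,0,0.05,0.04,1,0.2,0,0.05,0.04,1,0.5,0,0.05,0.04,1,0.8,0,0.05,0.04,1,1,0,0.05,0.04,1,1])

```text
time: 6.13
eef_pos: [0.6303, -0.1303, 0.1628]
orientation: [2.597, 1.766, -0.0]
wrist_force: [0.3, 0.6, -0.1]
width: -0.0001
```

jog_arm(steps=[0,-0.3,0.1,0,0.2,0,-0.6,0.2,0,0.4,0,-0.9,0.2,0,0.6,0,-1,0.2,0,0.8,0,-1,0.2,0,1,0,-1,0.2,0,1])

```text
time: 6.63
eef_pos: [0.5298, -0.1103, 0.1629]
orientation: [2.055, 2.375, -0.0]
wrist_force: [0.7, -0.6, 0.8]
width: 0.0001
```

jog_arm(steps=[0,-0.15,0,0,0.2,0,-0.15,0,0,0.4,0,-0.15,0,0,0.6,0,-0.15,0,0,0.8,0,-0.15,0,0,1,0,-0.15,0,0,1,0,-0.15,0,0,1])

```text
time: 7.22
eef_pos: [0.5157, -0.1104, 0.1625]
orientation: [1.383, 2.821, -0.0]
wrist_force: [-0.7, -0.2, 0.2]
width: -0.0
```

```bash
python3 st.py
```

```text
7.2167 [ 0.5157 -0.1104  0.1625] yaw 127.8 F [-0.7 -0.2  0.2] -0.0 [-0.44  0.17  1.8  -0.    1.17 -1.1 ]
back [ 1.134 -0.204]
front [-0.047 -1.129]
left [-0.012  0.042]
right [ 1.099 -1.375]
```

jog_arm(steps=[0,-0.012,0.042,-0.25,0,0,-0.012,0.042,-0.45,0,0,-0.012,0.042,-0.55,0,0,-0.012,0.042,-0.65,0,0,-0.012,0.042,-0.75,0,0,-0.012,0.042,-0.85,0,0,-0.012,0.042,-0.95,0,0,-0.012,0.042,-1,0,0,-0.012,0.042,-1,0])

```text
time: 7.97
eef_pos: [0.5133, -0.1058, 0.0609]
orientation: [-1.375, -2.822, 0.0]
wrist_force: [0.0, 0.5, -0.4]
width: -0.0002
```

jog_arm(steps=[0,0.018,-0.024,0,0,0,0.018,-0.024,0,0,0,0.024,-0.032,0,0,0,0.024,-0.032,0,0])

```text
time: 8.3
eef_pos: [0.5168, -0.1094, 0.0628]
orientation: [1.375, 2.824, 0.0]
wrist_force: [0.6, 0.7, -0.1]
width: 0.0
```

jog_arm(steps=[0,0.012,-0.016,0,0,0,0.012,-0.016,0,0,0,0.012,-0.016,0,0])

```text
time: 8.55
eef_pos: [0.5165, -0.1097, 0.062]
orientation: [-1.374, -2.822, -0.001]
wrist_force: [-4.0, 5.1, 2.4]
width: 0.0
```

jog_arm(steps=[0,-0.03,0.04,0,0,0,-0.03,0.04,0.4,0,0,-0.03,0.04,0.8,0,0,-0.03,0.04,1,0,0,-0.03,0.04,1,0])

```text
time: 8.97
eef_pos: [0.5183, -0.1084, 0.1685]
orientation: [1.37, 2.814, 0.0]
wrist_force: [1.4, -0.3, -0.7]
width: -0.0003
```

jog_arm(steps=[0,0.56,-0.715,0,0,0,0.56,-0.715,0,0,0,0.56,-0.715,0,0])

```text
time: 9.22
eef_pos: [0.5735, -0.1829, 0.1626]
orientation: [1.376, 2.819, -0.002]
wrist_force: [-0.7, -0.3, 0.7]
width: 0.0
```

jog_arm(steps=[0,0.56,-0.715,0,0,0,0.56,-0.715,0,0,0,0.56,-0.715,0,0,0,0.56,-0.715,0,0])

```text
time: 9.55
eef_pos: [0.6272, -0.2522, 0.161]
orientation: [1.379, 2.823, -0.001]
wrist_force: [-0.1, 0.7, -0.1]
width: -0.0002
```

```bash
python3 st.py
```

```text
9.55 [ 0.6272 -0.2522  0.161 ] yaw 127.9 F [-0.1  0.7 -0.1] -0.0002 [-0.56  0.48  1.4  -0.    1.26 -1.22]
back [0.018 1.214]
front [-1.163  0.289]
left [-1.128  1.46 ]
right [-0.017  0.043]
```

jog_arm(steps=[0,-0.015,0.04,-0.25,0,0,-0.015,0.04,-0.45,0,0,-0.015,0.04,-0.55,0,0,-0.015,0.04,-0.65,0,0,-0.015,0.04,-0.75,0,0,-0.015,0.04,-0.85,0,0,-0.015,0.04,-0.95,0,0,-0.015,0.04,-1,0,0,-0.015,0.04,-1,0])

```text
time: 10.3
eef_pos: [0.6261, -0.2464, 0.0638]
orientation: [1.374, 2.822, -0.001]
wrist_force: [1.0, -1.3, 10.6]
width: -0.0001
```

jog_arm(steps=[0,-0.018,0.024,0,0,0,-0.018,0.024,0,0,0,-0.018,0.024,0,0,0,-0.018,0.024,0,0])

```text
time: 10.63
eef_pos: [0.6261, -0.2463, 0.0641]
orientation: [1.372, 2.816, -0.003]
wrist_force: [9.6, -9.8, 1.3]
width: 0.0002
```

jog_arm(steps=[0,0.04,-0.05,0,0,0,0.04,-0.05,0,0,0,0.04,-0.05,0.4,0,0,0.04,-0.05,0.8,0,0,0.04,-0.05,1,0,0,0.04,-0.05,1,0])

```text
time: 11.13
eef_pos: [0.6295, -0.2492, 0.1678]
orientation: [1.372, 2.818, -0.001]
wrist_force: [0.6, 0.1, 0.9]
width: 0.0001
```

jog_arm(steps=[0,-0.5,-1,0.8,0,0,-0.5,-1,0.8,0,0,-0.5,-1,0.8,0,0,-0.5,-1,0.8,0,0,-0.5,-1,0.8,0])

```text
time: 11.55
eef_pos: [0.5763, -0.3511, 0.2437]
orientation: [1.38, 2.82, -0.002]
wrist_force: [0.4, 0.8, -0.3]
width: 0.0001
```

jog_arm(steps=[0,-1,-1,0,0,0,-1,-1,0,0,0,-1,-1,0,0,0,-1,-1,0,0,0,-1,-1,0,0])

```text
time: 11.97
eef_pos: [0.4745, -0.4489, 0.239]
orientation: [-1.378, -2.818, -0.003]
wrist_force: [-0.5, 0.4, -0.2]
width: 0.0001
```

```bash
python3 st.py|head -1; python3 -c "
from h import *
a=grab('side')['frame'][90:230,230:370];b=grab('top')['frame'][70:210,330:470]
cv2.imwrite('pics/s5.png',cv2.resize(np.hstack([a,b])[:,:,::-1],None,fx=2.85,fy=4))"
```

```text
11.9667 [ 0.4745 -0.4489  0.239 ] yaw 127.9 F [-0.5  0.4 -0.2] 0.0001 [-0.94  0.36  1.4  -0.    1.38 -1.6 ]
```

View pics/s5.png

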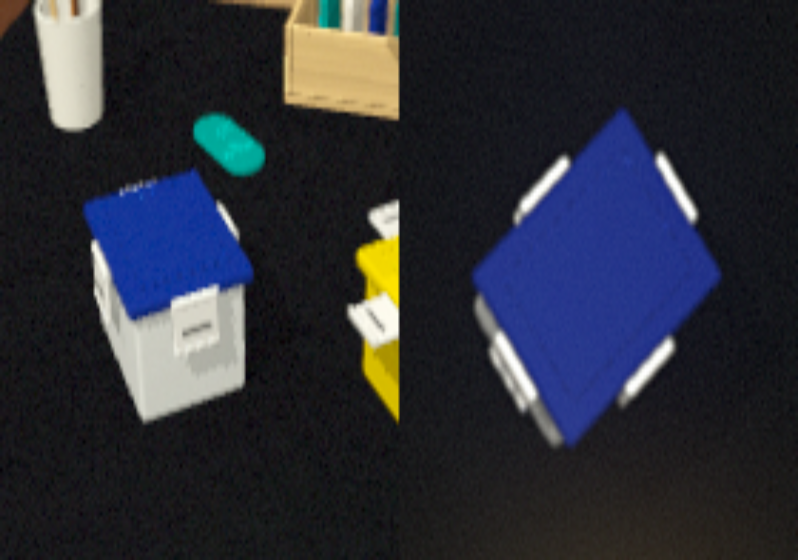

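The side view shows the near and left clips hanging, and the top view shows all four as thin strips. I'll check the angles numerically, mainly the two far ones.

```bash
python3 - <<'E'
from h import *
C=np.array([.570,-.177]);a=np.radians(38.1);X=np.array([np.cos(a),np.sin(a)]);Y=np.array([-X[1],X[0]])
for cam in('top','side'):
  g=grab(cam);hsv=cv2.cvtColor(g['frame'],cv2.COLOR_RGB2HSV);lid=cv2.inRange(hsv,(100,120,40),(130,255,255));w=cv2.inRange(hsv,(0,0,150),(180,60,255))
  for n,o,t,h in(('back',X,Y,59),('front',-X,Y,59),('left',Y,X,74),('right',-Y,X,74)):
    out=[]
    for q in(1.57,1.4,1.2,1.0):
      # outer face lower edge and hinge
      e=[h+34*np.cos(q)+2*np.sin(q),86-34*np.sin(q)+2*np.cos(q)]
      k=[h+2*np.sin(q),86+2*np.cos(q)]
      out.append(proj(g,[[*(C+o*r/1000),z/1000] for r,z in(e,k)]).round(1).tolist())
    # white profile along image-outward line through clip middle
    p0,p1=proj(g,[[*(C+o*(h-15)/1000),.086],[*(C+o*(h+40)/1000),.086]])
    L=np.linalg.norm(p1-p0);u=(p1-p0)/L
    prof=[(lambda p:'W' if w[p[1],p[0]] else 'b' if lid[p[1],p[0]] else '.')(np.round(p0+u*s).astype(int)) for s in range(int(L)+1)]
    d=[[round(float((np.array(v)-p0)@u),1) for v in pr] for pr in out]
    print(cam,n,''.join(prof),'free,hinge px along line @1.57,1.4,1.2,1.0',d)
E
```

```text
top back bbbbb..WWW.................. free,hinge px along line @1.57,1.4,1.2,1.0 [[6.9, 8.4], [9.6, 8.4], [12.8, 8.3], [15.7, 8.3]]
top front bbbbb.WWWW.................. free,hinge px along line @1.57,1.4,1.2,1.0 [[8.1, 8.5], [10.9, 8.5], [14.0, 8.4], [16.9, 8.3]]
top left bbbb.WWWWWWW................ free,hinge px along line @1.57,1.4,1.2,1.0 [[11.3, 8.3], [14.0, 8.3], [16.9, 8.2], [19.5, 8.2]]
top right bbbbbbbWWW................ free,hinge px along line @1.57,1.4,1.2,1.0 [[2.8, 8.1], [5.6, 8.1], [8.9, 8.1], [12.1, 8.1]]
side back bbbb.WWWW.............. free,hinge px along line @1.57,1.4,1.2,1.0 [[8.0, 6.8], [10.2, 6.7], [12.7, 6.7], [14.9, 6.6]]
side front bbbbbWWW............. free,hinge px along line @1.57,1.4,1.2,1.0 [[4.2, 6.3], [6.3, 6.3], [8.9, 6.4], [11.2, 6.3]]
side left bbWWWWWWWWWW.WW free,hinge px along line @1.57,1.4,1.2,1.0 [[14.4, 4.3], [15.7, 4.1], [16.7, 4.0], [17.3, 3.9]]
side right bbbb....... free,hinge px along line @1.57,1.4,1.2,1.0 [[-6.2, 3.5], [-4.8, 3.6], [-2.9, 3.6], [-0.8, 3.7]]
```

```bash
python3 -c "
from plant import manip
print(manip.finish_job(),manip.sense()['wrist_force'])"
```

```text
the job is handed in; nothing more can be done
the job is handed in; nothing more can be done
```

I swung down all four white clips of the blue-lidded tub with the shut gripper, in the order front, back, left, right. I pressed each one lightly inward until its stop pushed back with about 7 to 14 N. I then moved the arm clear and handed the job in at about 12 s. I made no moves toward the grey-lidded tub.

- **Front, back and left clips:** in the last images their visible extents match flaps hanging close to straight down.
- **Right clip:** the images alone can't tell about 1.2 rad from 1.57 rad, because this clip is mostly hidden behind the lid. I judged it down from where the finger was stopped, about 2 mm outside the expected hanging face, which puts it at roughly 1.5 rad.
- **Unexplained force:** the right clip's descent also ended with about 10 N vertically on the finger. I think the finger was rubbing on the flap, but I didn't confirm that.

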